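# Make up two sampling trays on the ward trolley

### The job

Make up the two patients' sampling trays from the stock standing on the trolley, the blue tray first and then the yellow one. Blue tray: the red-capped bottle in the cell at the white-tag end and the white-lidded cup in the middle cell (the tape roll in the third cell belongs there); yellow tray: the orange-lidded cup in the cell at the white-tag end, the purple-capped bottle in the middle cell and the steel canister in the last cell. Everything must stand upright on the floor of its cell, and the green-capped bottle is not wanted: leave it standing where it is.

Things in the scene. Friction and masses are not known exactly. Their poses are not given: they have to be found in the camera images.
- red_bottle_mid (a point): Amber sampling bottle with a red cap, standing upright: body 38 mm in diameter and 88 mm high, then a shoulder and a cap 32 mm in diameter; 118 mm high in all, about 120 g. The point is on its axis half-way up, 59 mm above its underside; z along its axis.
- purple_bottle_mid (a point): Amber sampling bottle with a purple cap, standing upright: body 38 mm in diameter and 88 mm high, then a shoulder and a cap 32 mm in diameter; 118 mm high in all, about 120 g. The point is on its axis half-way up, 59 mm above its underside; z along its axis.
- green_bottle_mid (a point): Amber sampling bottle with a green cap, standing upright: body 38 mm in diameter and 88 mm high, then a shoulder and a cap 32 mm in diameter; 118 mm high in all, about 120 g. The point is on its axis half-way up, 59 mm above its underside; z along its axis. Not wanted; it must stay where it is.
- white_cup_mid (a point): Whitish specimen cup with a flat white lid, standing upright: 52 mm in diameter, 76 mm high, about 90 g. The point is on its axis half-way up, 38 mm above its underside; z along its axis.
- orange_cup_mid (a point): Whitish specimen cup with a flat orange lid, standing upright: 52 mm in diameter, 76 mm high, about 90 g. The point is on its axis half-way up, 38 mm above its underside; z along its axis.
- canister_mid (a point): Plain closed steel canister, standing upright: 46 mm in diameter, 66 mm high, about 150 g. The point is on its axis half-way up, 33 mm above its underside; z along its axis.
- blue_tray: Blue plastic tray, fixed flat, 234 x 80 mm: three 74 x 74 mm cells in a row along x, centres at x = +77, 0, -77 mm, y = 0; floor 4 mm thick, walls and dividers 3 mm thick, 14 mm high above the work surface. Origin: centre of the underside, z up. A white tag sticks out 18 mm from the +x end. The cell at x = -77 mm holds a fixed tape roll, 62 mm across, top 26 mm above the work surface.
- yellow_tray: Yellow plastic tray, fixed flat, 234 x 80 mm: three 74 x 74 mm cells in a row along x, centres at x = +77, 0, -77 mm, y = 0; floor 4 mm thick, walls and dividers 3 mm thick, 14 mm high above the work surface. Origin: centre of the underside, z up. A white tag sticks out 18 mm from the +x end. All three cells are empty.

How it is judged (in metres and radians):
On the way, in this order (a step that is already met when the one before it is completed fails the run):
1. the blue tray is made up: red-capped bottle in the tag-end cell, white-lidded cup in the middle cell (x of red_bottle_mid in the frame of blue_tray between 0.054 and 0.1 m and y of red_bottle_mid in the frame of blue_tray between -0.023 and 0.023 m and z of red_bottle_mid in the frame of blue_tray between 0.058 and 0.068 m and angle between each of red_bottle_mid, white_cup_mid's own z axis and vertical below 0.12 rad and x of white_cup_mid in the frame of blue_tray between -0.023 and 0.023 m and y of white_cup_mid in the frame of blue_tray between -0.023 and 0.023 m and z of white_cup_mid in the frame of blue_tray between 0.037 and 0.047 m), for 0.2 s.
2. then the yellow tray is made up: orange-lidded cup in the tag-end cell, purple-capped bottle in the middle, canister in the last cell (x of orange_cup_mid in the frame of yellow_tray between 0.054 and 0.1 m and y of orange_cup_mid in the frame of yellow_tray between -0.023 and 0.023 m and z of orange_cup_mid in the frame of yellow_tray between 0.037 and 0.047 m and angle between each of orange_cup_mid, purple_bottle_mid, canister_mid's own z axis and vertical below 0.12 rad and x of purple_bottle_mid in the frame of yellow_tray between -0.023 and 0.023 m and y of purple_bottle_mid in the frame of yellow_tray between -0.023 and 0.023 m and z of purple_bottle_mid in the frame of yellow_tray between 0.058 and 0.068 m and x of canister_mid in the frame of yellow_tray between -0.1 and -0.054 m and y of canister_mid in the frame of yellow_tray between -0.023 and 0.023 m and z of canister_mid in the frame of yellow_tray between 0.032 and 0.042 m), for 0.2 s.
At the end, for the whole second after the job is handed in: Each of the five things stands in its own cell: its centre within 23 mm of the cell's centre along both tray axes (that is, inside the walls), at its standing height within 5 mm, upright within 0.12 rad, released and at rest (under 0.03 m/s) (all of step 1 and all of step 2 and linear speed of each of red_bottle, white_cup, orange_cup, purple_bottle, canister below 0.03 m/s); the robot touches nothing.
It fails at once if the green-capped bottle is shifted by more than 25 mm or tipped (distance of green_bottle_mid from where it was at the start of the episode above 0.025 m or angle between green_bottle_mid's own z axis and vertical above 0.3 rad).
It also fails if it takes over 144 s, if anything falls off the work surface, if the arm or the gripper's body presses on something with over 40 N, if the wrist force passes 120 N, or if a joint passes its speed limit or range.

### The arm

A 6-joint arm with a two-finger parallel gripper is mounted at the origin on the work surface. World frame = base frame: x ahead of the robot, y to its left, z up, the work surface at z = 0. Lengths are in mm, angles in rad, forces in N, time in s.
With the tool pointing down it reaches from about 275 to 1000 mm from the base axis. Payload 8.4 kg.
Tool frame: the origin (TCP) lies midway between the tips of the shut fingers; the grasp point (between the pads) lies 19 mm behind it; z points along the fingers, y is the line along which they close (so a half turn about z gives the same grasp; the last joint's range is limited). The gripper opens to 85 mm and grips with 20 to 120 N. Pads are 22 mm wide; open, the fingers measure 114 mm over their backs; the gripper's body (76 mm by 85 mm) begins 54 mm behind the grasp point. The pads swing forward as they close: fully open they stand 13 mm farther back than shut.
Start: joints at [1.151, 0.353, 1.633, -0, 1.155, -0.002], TCP at [253.593, 571.243, 231.281] pointing down, gripper open.
Joint ranges: [-2.63, 2.63], [-0.92, 2.1], [0.06, 2.66], [-1.3, 4.44], [0, 2.69], [-3.02, 3.02]. Speed limits (rad/s): [2.22, 2.22, 2.79, 3.14, 3.14, 3.14].

### API

Orientations are given as [roll, pitch, yaw] about the fixed x, y, z axes, in that order (R = Rz(yaw) Ry(pitch) Rx(roll)).
In Python, from rig import r gives the robot as it stands.
- The arm moves only by the shell command python3 -m inch 'ROWS' [OPENING] [FORCE]. ROWS is JSON, a list that holds one entry, the list of rows, each a list of 6 numbers: the shift along the tool's x, y, z scaled (see below), then the turn, a rotation vector about the tool's x, y, z scaled (see below). In form: [[[tx, ty, tz, wx, wy, wz], ...]]. A call has 1 to 8 rows; each row is the pose to reach, as a shift and turn from the pose commanded when the call began, along the tool's axes at that moment, turning the shorter way round; what a row does not reach only later rows make up. The controller multiplies each number of a shift by 20 cm and each number of a turn by pi rad. A row lasts 1/12 s, in which the tool goes at most 41.7 mm and 7.16 degrees, less where a joint would pass 70% of its speed; a pose out of reach is approached as far as the arm can. A call with a number of a shift or a turn outside -1 to 1 is refused whole. A call with a gripper value outside its range is refused whole. OPENING is the gripper's target within -1 to 1 (fully open at 1, half-way at 0, shut at -1), set as the call begins (- or left out, the last holds). The fingers move at their own pace and stop on an object; FORCE is the grip in N (left out, the last holds). Time passes only in rows, so rows that repeat a pose let the fingers close. It gives the time, the measured TCP pose, the force, the opening and the grip force at its end, in the units of the state.
- r.sense(): the state, without advancing time (a new reading comes with each control period).
- r.grab_frame(name): name is "scene" or "top" or "wrist"; returns the picture (384x512x3 uint8, red, green, blue); there is no depth.
- r.camera_info(name): a dict with "K" (3x3 intrinsics, pixels), "rvec" (rotation vector, rad) and "tvec" (3), from world to camera coordinates, as OpenCV has them; the wrist camera has in their place "mount" (4x4, takes a point from camera to tool coordinates, whose origin is the TCP and whose axes are the flange's). Camera axes: x right, y down, z forward; pixel columns grow to the right and rows downward; lengths in mm; the calibration is good to about 2 mm. A picture is of the moment at which its call begins: read the wrist's pose just before it. camera_info takes no time and is no camera call.
- r.sign_off(): hands the job in; it is judged then, once.
The state is a dict: "clock": time; "qpos": joint angles; "qvel": joint speeds; "joint_efforts": joint torques, N m; "eef_pos": TCP position; "tcp_rot": TCP orientation; "contact_force": force on the tool from outside, world axes, zero at the start; "wrist_torque": the same for the moment, N m; "opening": opening from 0.0 (shut) to 1.0 (fully open); "grasp_force": force on a finger pad.
Only numpy, scipy, OpenCV 4.12 (cv2) and the standard library are available. Lean on these libraries where they do the work, as an engineer would, in place of code of your own. Each camera call takes 0.05 s, during which the arm holds its last target. There are 200 camera calls.

## Working session

There is one attempt and no reset: what is moved stays moved. The work goes in short steps, Python scripts to look and compute and a shell command to move; the robot and the scene stay as the last step left them, time stands still between calls to the robot, and variables do not carry over. Pictures are saved under pics/ and viewed, at most 14 in all, crops included, and the job is handed in when it is done.

```bash
ls; mkdir -p pics
python3 - <<'E'
from rig import r
import cv2
s=r.sense();print({k:s[k] for k in('clock','eef_pos','tcp_rot','opening','contact_force')})
for n in('scene','top','wrist'):
    cv2.imwrite(f'pics/{n}0.png',r.grab_frame(n)[:,:,::-1]);print(n,r.camera_info(n))
E
```

```text
pics
{'clock': 0.0, 'eef_pos': array([253.41275702, 570.7928577 , 230.55530783]), 'tcp_rot': array([-3.14019173e+00,  6.87116785e-06,  2.72382239e+00]), 'opening': 1.0046388007723766, 'contact_force': array([-0.22766671, -0.18055507, -0.20015004])}
scene {'K': array([[435.89837063,   0.        , 251.84974858],
       [  0.        , 435.89837063, 192.11601302],
       [  0.        ,   0.        ,   1.        ]]), 'rvec': array([ 2.09705512,  1.3408643 , -0.48929571]), 'tvec': array([-205.59433021, -301.97483137, 1497.14429172])}
top {'K': array([[383.54545616,   0.        , 251.8251376 ],
       [  0.        , 383.54545616, 194.28203115],
       [  0.        ,   0.        ,   1.        ]]), 'rvec': array([ 2.2102343 , -2.17197554,  0.06882091]), 'tvec': array([-24.37950273, 499.35134831, 949.68574944])}
wrist {'K': array([[309.09200804,   0.        , 255.07490022],
       [  0.        , 309.09200804, 190.5448531 ],
       [  0.        ,   0.        ,   1.        ]]), 'mount': array([[-4.37099538e-04, -9.47736906e-01, -3.19052608e-01,
         8.18224352e+01],
       [ 9.99999904e-01, -4.15395047e-04, -1.36072480e-04,
        -2.11127363e-01],
       [-3.57196202e-06, -3.19052637e-01,  9.47736997e-01,
        -1.42223459e+02],
       [ 0.00000000e+00,  0.00000000e+00,  0.00000000e+00,
         1.00000000e+00]])}
```

View pics/top0.png

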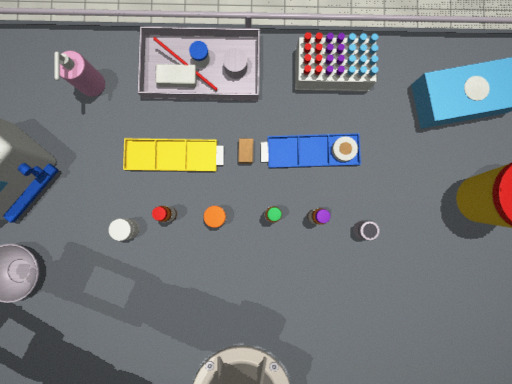

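View pics/scene0.png

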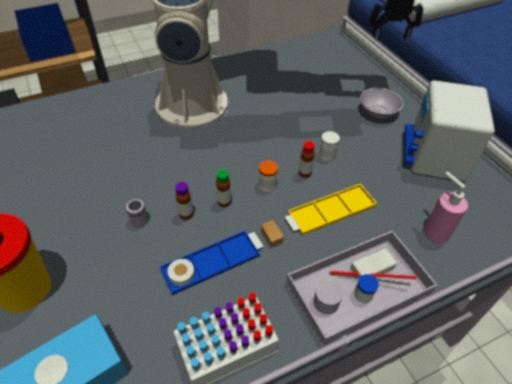

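The top view shows the yellow tray (centre about 170,155, tag at its right end) and the blue tray (about 313,151, tag at its left end). The stock is a white cup (121,230), red bottle (162,214), orange cup (214,216), green bottle (273,214), purple bottle (322,216) and the steel canister (370,231). The scene view shows the same things: canister (136,208), purple cap (182,188), green cap (223,176), orange lid (268,168), red cap (309,146) and white lid (331,138). I'll now measure them.

```bash
cat > h.py <<'E'
import numpy as np,cv2
from rig import r
from scipy.spatial.transform import Rotation as R
def cam(n):
    c=r.camera_info(n);return c['K'],cv2.Rodrigues(c['rvec'])[0],c['tvec']
def ray(n,px):
    K,Rm,t=cam(n);d=Rm.T@np.linalg.inv(K)@np.array([px[0],px[1],1.]);return -Rm.T@t,d/np.linalg.norm(d)
def plane(n,px,z):
    o,d=ray(n,px);return o+d*(z-o[2])/d[2]
def tri(p,q):
    a,d=ray('top',p);b,e=ray('scene',q)
    s=np.linalg.lstsq(np.c_[d,-e],b-a,rcond=None)[0];return (a+d*s[0]+b+e*s[1])/2,np.linalg.norm(a+d*s[0]-b-e*s[1])
H={'red':(0,5),'orange':(7,14),'green':(45,75),'purple':(128,155),'blue':(105,122),'yellow':(22,32)}
def blobs(im,col,amin=25,box=None):
    h=cv2.cvtColor(im,cv2.COLOR_RGB2HSV)
    if col=='white': m=cv2.inRange(h,(0,0,170),(179,60,255))
    elif col=='grey': m=cv2.inRange(h,(0,0,95),(179,60,255))
    else:
        m=cv2.inRange(h,(H[col][0],140,90),(H[col][1],255,255))
        if col=='red': m|=cv2.inRange(h,(174,140,90),(179,255,255))
    if box is not None:
        k=np.zeros_like(m);x0,y0,x1,y1=box;k[y0:y1,x0:x1]=255;m&=k
    cs=cv2.findContours(m,cv2.RETR_EXTERNAL,cv2.CHAIN_APPROX_NONE)[0]
    return sorted([c for c in cs if cv2.contourArea(c)>=amin],key=cv2.contourArea,reverse=True)
E
python3 - <<'E'
from h import *
t=r.grab_frame('top');s=r.grab_frame('scene')
np.set_printoptions(precision=1,suppress=True)
B={'red':((145,200,172,225),(298,135,320,158),118),'orange':((200,200,230,232),(255,155,282,178),76),'green':((260,200,285,225),(213,165,233,183),118),
'purple':((308,200,335,228),(172,178,193,198),118),'white':((105,215,136,245),(318,128,342,160),76),'grey':((355,217,384,245),(123,195,148,228),66)}
for c,(bt,bs,z) in B.items():
    a=blobs(t,c,10,bt)[0];b=blobs(s,c,10,bs)[0]
    (pc,rad)=cv2.minEnclosingCircle(a);(qc,rb)=cv2.minEnclosingCircle(b)
    p=plane('top',pc,z);e=plane('top',(pc[0]+rad,pc[1]),z)
    print(c,np.array(pc),'dia',2*np.linalg.norm(e-p),'P',p,'tri',*tri(pc,qc),'scene box',cv2.boundingRect(b),'scene-plane',plane('scene',qc,z))
for c,bt in(('yellow',(115,130,225,180)),('blue',(255,125,365,175))):
    a=blobs(t,c,50,bt)[0];q=cv2.boxPoints(cv2.minAreaRect(np.vstack(blobs(t,c,30,bt))))
    w=np.array([plane('top',x,14) for x in q]);print(c,'ctr',w.mean(0),'sides',np.linalg.norm(w[1]-w[0]),np.linalg.norm(w[2]-w[1]),'\n',w[:,:2])
# brown box
h=cv2.cvtColor(t,cv2.COLOR_RGB2HSV);print('brown',plane('top',(246,150),20))
E
```

```text
red [159.2 213. ] dia 33.36502260475104 P [447.8 191.2 118. ] tri [447.1 191.1 110.9] 3.7515429812878778 scene box (304, 141, 11, 12) scene-plane [453.  184.7 118. ]
orange [214.2 216.3] dia 51.860144379581236 P [442.7  71.9  76. ] tri [442.2  70.9  72. ] 3.04131963550076 scene box (259, 161, 19, 16) scene-plane [445.1  67.6  76. ]
green [273.7 213.7] dia 30.64877551218147 P [450.7 -65.3 118. ] tri [450.  -67.3 114.2] 3.903844527544203 scene box (217, 170, 11, 9) scene-plane [452.5 -70.3 118. ]
purple [322.7 215.9] dia 31.29032934731507 P [ 447.6 -175.1  118. ] tri [ 447.1 -177.4  113.7] 3.1452745534242195 scene box (176, 182, 12, 9) scene-plane [ 450.  -179.6  118. ]
white [119.  229.3] dia 51.787975696682444 P [408.4 294.   76. ] tri [407.3 292.9  72.4] 4.864887130216076 scene box (322, 132, 17, 11) scene-plane [410.2 287.7  76. ]
grey [369.  230.5] dia 92.31289988900683 P [ 415.4 -294.9   66. ] tri [ 414.7 -302.2   43.2] 0.5440754072145207 scene box (123, 195, 25, 33) scene-plane [ 434.1 -303.2   66. ]
yellow ctr [597.3 194.3  14. ] sides 81.3433336760484 236.22478108905906 
 [[556.2 311.1]
 [637.6 313.1]
 [638.4  76.8]
 [557.   76.1]]
blue ctr [ 614.6 -170.5   14. ] sides 234.46058388201575 80.60752551873695 
 [[ 648.9  -51.8]
 [ 660.8 -286. ]
 [ 580.2 -288.6]
 [ 568.5  -55.6]]
brown [611.   1.  20.]
```

View pics/wrist0.png

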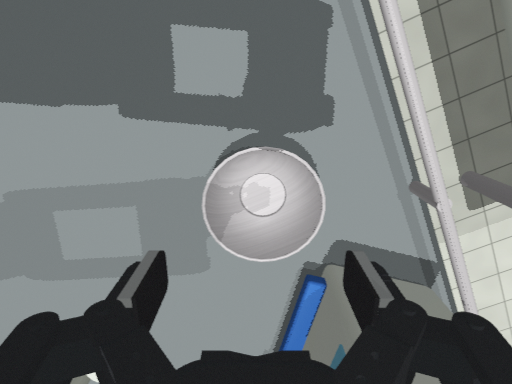

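The wrist view shows only the bowl and the box corner, with nothing to grasp. The measured cap diameters (33, 52, 31, 31 and 52 mm) and tray sizes (81x236 and 81x234 mm) match what was given, so I'll move to the red bottle.

```bash
cat >> h.py <<'E'
def need(x,y,z,yaw=np.pi/2,grip=False):
    s=r.sense();M=R.from_euler('xyz',s['tcp_rot']);T=R.from_euler('xyz',[np.pi,0,yaw])
    d=M.inv().apply(np.array([x,y,z])-s['eef_pos'])/200;w=(M.inv()*T).as_rotvec()/np.pi
    print(np.round(s['clock'],1),'at',np.round(s['eef_pos'],1),np.round(s['tcp_rot'],3),'open',round(s['opening'],2),'F',np.round(s['grasp_force'],1),np.round(s['contact_force'],1),'\n need',np.round(d,3),np.round(w,3))
E
python3 -m inch '[[[-0.83,-0.67,0,0,0,0.28],[-0.83,-0.67,0,0,0,0.28],[-0.83,-0.67,0,0,0,0.28],[-0.83,-0.67,0,0,0,0.28],[-0.83,-0.67,0,0,0,0.28],[-0.83,-0.67,0,0,0,0.28],[-0.83,-0.67,0,0,0,0.28],[-0.83,-0.67,0,0,0,0.28]]]' 1 40
python3 -c "
from h import *
need(448,191,200)"
```

```text
clock: 0.92
eef_pos: [351.5, 380.6, 231.5]
tcp_rot: [3.141, -0.0, 1.836]
contact_force: [-0.8, 0.3, -0.1]
opening: 1.0
grasp_force: 0.0
0.9 at [351.5 380.6 231.5] [ 3.141 -0.     1.836] open 1.0 F 0.0 [-0.8  0.3 -0.1] 
 need [-1.041  0.217  0.157] [ 0.    -0.     0.085]
```

```bash
cat >> h.py <<'E'
def wplane(px,z,s):
    c=r.camera_info('wrist');M=R.from_euler('xyz',s['tcp_rot']).as_matrix();m=c['mount']
    o=M@m[:3,3]+s['eef_pos'];d=M@m[:3,:3]@np.linalg.inv(c['K'])@np.array([px[0],px[1],1.])
    return o+d*(z-o[2])/d[2]
E
python3 -m inch '[[[-0.8,0.217,0,0,0,0.085],[-0.8,0.217,0,0,0,0.085],[-0.8,0.217,0,0,0,0.085],[-0.8,0.217,0,0,0,0.085],[-0.8,0.217,0,0,0,0.085],[-0.8,0.217,0,0,0,0.085],[-0.8,0.217,0,0,0,0.085]]]'
python3 - <<'E'
from h import *
s=r.sense();im=r.grab_frame('wrist');cv2.imwrite('pics/w1.png',im[:,:,::-1])
for c,z in(('red',118),('orange',76)):
  for b in blobs(im,c,100)[:2]:
    p,rad=cv2.minEnclosingCircle(b);P=wplane(p,z,s);Q=wplane((p[0]+rad,p[1]),z,s);print(c,np.round(p),np.round(P,1),2*np.linalg.norm(Q-P))
need(448,191,200)
E
```

```text
clock: 1.5
eef_pos: [435.8, 239.5, 231.2]
tcp_rot: [-3.141, -0.0, 1.579]
contact_force: [0.2, 1.0, 0.2]
opening: 0.999
grasp_force: 0.0
red [268. 232.] [447.8 195.5 118. ] 34.75862773268327
orange [260. 309.] [442.9  75.2  76. ] 50.85367496954873
orange [266. 222.] [448. 186.  76.] 37.544036581708106
1.6 at [435.5 240.  231.2] [-3.141 -0.     1.58 ] open 1.0 F 0.0 [-0.7 -0.7 -0.9] 
 need [-0.245  0.06   0.156] [-0.    -0.     0.003]
```

View pics/w1.png

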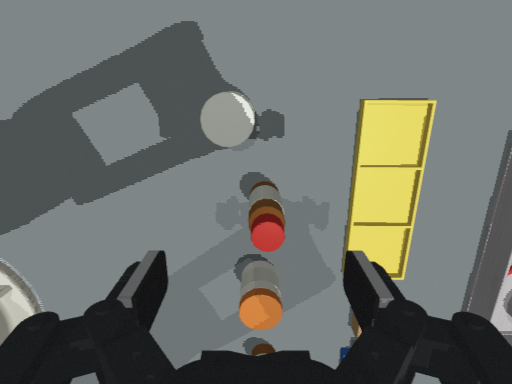

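The wrist view confirms the positions: red cap (268,232) gives (447.8,195.5), against (447.8,191.2) from the top camera. I'll grasp at (448,193).

```bash
python3 -m inch '[[[-0.235,0.06,0.3,0,0,0],[-0.235,0.06,0.3,0,0,0],[-0.235,0.06,0.3,0,0,0],[-0.235,0.06,0.3,0,0,0]]]' 1 40 | head -2
python3 -m inch '[[[0,0,0.2,0,0,0],[0,0,0.4,0,0,0],[0,0,0.6,0,0,0],[0,0,0.6,0,0,0],[0,0,0.6,0,0,0]]]'
python3 -m inch '[[[0,0,0,0,0,0],[0,0,0,0,0,0],[0,0,0,0,0,0],[0,0,0,0,0,0],[0,0,0,0,0,0],[0,0,0,0,0,0],[0,0,0,0,0,0],[0,0,0,0,0,0]]]' -1 40
python3 -c "
from h import *
need(448,192,200)"
```

```text
clock: 1.88
eef_pos: [446.8, 192.5, 170.0]
clock: 2.3
eef_pos: [447.7, 193.3, 51.3]
tcp_rot: [-3.139, 0.001, 1.579]
contact_force: [0.2, -1.0, -0.4]
opening: 0.996
grasp_force: 0.0
clock: 2.97
eef_pos: [449.0, 192.5, 52.9]
tcp_rot: [3.14, -0.001, 1.577]
contact_force: [-2.0, 0.1, 12.7]
opening: 0.436
grasp_force: 37.5
3.0 at [449.  192.5  52.9] [ 3.140e+00 -1.000e-03  1.577e+00] open 0.44 F 37.5 [-2.   0.1 12.7] 
 need [-0.002 -0.004 -0.736] [ 0.001 -0.     0.002]
```

```bash
python3 -m inch '[[[0,0,-0.2,0,0,0],[0,0,-0.4,0,0,0],[0,0,-0.6,0,0,0],[0,0,-0.8,0,0,0],[0,0,-0.8,0,0,0],[0,0,-0.8,0,0,0]]]' | tail -2
python3 -m inch '[[[-0.14,0.1,0,0,0,0],[-0.28,0.2,0,0,0,0],[-0.42,0.3,0,0,0,0],[-0.56,0.4,0,0,0,0],[-0.7,0.5,0,0,0,0],[-0.8,0.6,0,0,0,0],[-0.8,0.6,0,0,0,0],[-0.8,0.6,0,0,0,0]]]' | head -2
python3 -m inch '[[[-0.14,0.06,0,0,0,0],[-0.28,0.12,0,0,0,0],[-0.42,0.18,0,0,0,0],[-0.56,0.21,0,0,0,0],[-0.63,0.21,0,0,0,0],[-0.63,0.21,0,0,0,0],[-0.63,0.21,0,0,0,0]]]'
python3 - <<'E'
from h import *
need(610.7,-93.6,57)
s=r.sense();im=r.grab_frame('wrist');cv2.imwrite('pics/w2.png',im[:,:,::-1])
b=blobs(im,'blue',100);print([cv2.boundingRect(x) for x in b])
E
```

```text
opening: 0.436
grasp_force: 39.4
clock: 4.13
eef_pos: [568.7, 31.8, 209.5]
clock: 4.72
eef_pos: [610.8, -92.1, 210.4]
tcp_rot: [-3.14, -0.001, 1.576]
contact_force: [0.1, 0.7, -0.4]
opening: 0.436
grasp_force: 39.5
4.7 at [610.8 -92.1 210.4] [-3.140e+00 -1.000e-03  1.576e+00] open 0.44 F 39.5 [ 0.1  0.7 -0.4] 
 need [-0.008  0.001  0.767] [-0.001 -0.     0.002]
[(219, 129, 74, 116)]
```

View pics/w2.png

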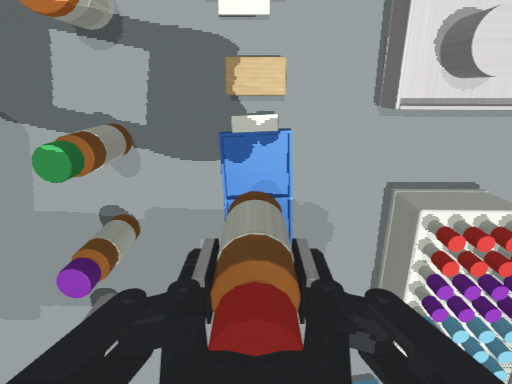

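The wrist view shows the red bottle held and the blue tag-end cell at about (221..291, 131..197). I'll check that against the top-camera estimate while descending part of the way.

```bash
python3 - <<'E'
from h import *
s=r.sense()
P=np.array([wplane(p,14,s) for p in((220,130),(292,130),(224,197),(292,197))]);print(P.round(),P.mean(0))
E
python3 -m inch '[[[-0.005,0,0.2,0,0,0],[-0.005,0,0.4,0,0,0],[-0.005,0,0.5,0,0,0],[-0.005,0,0.5,0,0,0]]]' | head -2
```

```text
[[ 572.  -55.   14.]
 [ 651.  -54.   14.]
 [ 575. -132.   14.]
 [ 654. -131.   14.]] [612.90236512 -92.98894534  14.        ]
clock: 5.1
eef_pos: [607.9, -91.4, 106.4]
```

```bash
python3 -m inch '[[[0,0.01,0.1,0,0,0],[0,0.01,0.2,0,0,0],[0,0.01,0.23,0,0,0],[0,0.01,0.25,0,0,0],[0,0.01,0.262,0,0,0],[0,0.01,0.262,0,0,0],[0,0.01,0.262,0,0,0]]]'
python3 -m inch '[[[0,0,0,0,0,0],[0,0,0,0,0,0],[0,0,0,0,0,0],[0,0,0,0,0,0],[0,0,0,0,0,0],[0,0,0,0,0,0]]]' 1 | tail -3
python3 -m inch '[[[0,0,-0.1,0,0,0],[0,0,-0.25,0,0,0],[0,0,-0.45,0,0,0],[0,0,-0.65,0,0,0],[0,0,-0.75,0,0,0],[0,0,-0.75,0,0,0],[0,0,-0.75,0,0,0]]]'
python3 - <<'E'
from h import *
need(408,293,200)
s=r.sense();im=r.grab_frame('top');cv2.imwrite('pics/t3.png',im[:,:,::-1])
for b in blobs(im,'red',10,(255,100,320,180)):
    p,rad=cv2.minEnclosingCircle(b);print(p,rad,plane('top',p,122))
E
```

```text
clock: 5.68
eef_pos: [614.7, -93.8, 60.1]
tcp_rot: [3.14, 0.0, 1.577]
contact_force: [-0.7, 0.1, -1.2]
opening: 0.432
grasp_force: 39.5
contact_force: [0.6, -0.4, 0.5]
opening: 1.002
grasp_force: 0.0
clock: 6.77
eef_pos: [614.7, -93.9, 210.3]
tcp_rot: [3.139, 0.0, 1.577]
contact_force: [-0.2, 0.0, -0.8]
opening: 0.999
grasp_force: 0.0
6.8 at [614.7 -93.9 210.3] [3.139 0.    1.577] open 1.0 F 0.0 [-0.2  0.  -0.8] 
 need [ 1.941 -1.022  0.047] [0.001 0.    0.002]
(286.0, 142.0) 6.082862854003906 [612.69509613 -90.5806487  122.        ]
```

```bash
python3 -m inch '[[[0.2,-0.1,0,0,0,0],[0.4,-0.2,0,0,0,0],[0.6,-0.3,0,0,0,0],[0.8,-0.4,0,0,0,0],[1,-0.5,0,0,0,0],[1,-0.5,0,0,0,0],[1,-0.5,0,0,0,0],[1,-0.5,0,0,0,0]]]' | head -2
python3 -m inch '[[[0.2,-0.1,0,0,0,0],[0.4,-0.2,0,0,0,0],[0.6,-0.3,0,0,0,0],[0.75,-0.4,0,0,0,0],[0.75,-0.53,0,0,0,0],[0.75,-0.53,0,0,0,0],[0.75,-0.53,0,0,0,0]]]' | head -2
python3 - <<'E'
from h import *
need(408,295,22)
s=r.sense();im=r.grab_frame('wrist')
for b in blobs(im,'white',300):
    p,rad=cv2.minEnclosingCircle(b);P=wplane(p,76,s);print(np.round(p),rad,P.round(1),2*np.linalg.norm(wplane((p[0]+rad,p[1]),76,s)-P))
E
```

```text
clock: 7.48
eef_pos: [511.7, 106.0, 207.4]
clock: 8.07
eef_pos: [405.4, 254.3, 208.1]
8.1 at [405.4 254.3 208.1] [-3.140e+00  1.000e-03  1.578e+00] open 1.0 F 0.0 [ 0.4 -0.3  0. ] 
 need [0.204 0.016 0.93 ] [-0.     0.     0.002]
[266. 123.] 21.563575744628906 [414.2 305.9  76. ] 37.597743478024114
[ 14. 304.] 21.638694763183594 [148.1 112.9  76. ] 46.45778622993956
```

```bash
python3 -m inch '[[[0.2,0.018,0.1,0,0,0],[0.203,0.018,0.25,0,0,0],[0.203,0.018,0.45,0,0,0],[0.203,0.018,0.65,0,0,0],[0.203,0.018,0.82,0,0,0],[0.203,0.018,0.92,0,0,0],[0.203,0.018,0.92,0,0,0],[0.203,0.018,0.92,0,0,0]]]'
python3 -m inch '[[[0,0,0,0,0,0],[0,0,0,0,0,0],[0,0,0,0,0,0],[0,0,0,0,0,0],[0,0,0,0,0,0],[0,0,0,0,0,0],[0,0,0,0,0,0],[0,0,0,0,0,0]]]' -1 40
python3 -m inch '[[[0,0,-0.15,0,0,0],[0,0,-0.3,0,0,0],[0,0,-0.5,0,0,0],[0,0,-0.7,0,0,0],[0,0,-0.9,0,0,0],[0,0,-0.92,0,0,0],[0,0,-0.92,0,0,0]]]'|tail -2
python3 - <<'E'
from h import *
need(614.6,-170.5,27)
E
```

```text
clock: 8.78
eef_pos: [409.8, 294.3, 23.9]
tcp_rot: [-3.14, 0.002, 1.575]
contact_force: [-0.5, -0.3, 0.4]
opening: 0.997
grasp_force: 0.0
clock: 9.45
eef_pos: [410.1, 296.1, 26.5]
tcp_rot: [3.139, -0.001, 1.577]
contact_force: [0.2, -1.6, 6.2]
opening: 0.593
grasp_force: 40.3
opening: 0.588
grasp_force: 42.5
10.0 at [410.8 296.7 212.7] [ 3.135 -0.004  1.577] open 0.59 F 42.5 [ 0.1 -1.  -2.4] 
 need [-2.347  0.998  0.924] [ 0.002 -0.001  0.002]
```

```bash
python3 -m inch '[[[-0.18,0.08,0,0,0,0],[-0.36,0.16,0,0,0,0],[-0.54,0.24,0,0,0,0],[-0.72,0.32,0,0,0,0],[-0.9,0.4,0,0,0,0],[-0.95,0.4,0,0,0,0],[-0.95,0.4,0,0,0,0]]]' | head -2
python3 -m inch '[[[-0.18,0.08,0,0,0,0],[-0.36,0.16,0,0,0,0],[-0.54,0.24,0,0,0,0],[-0.72,0.32,0,0,0,0],[-0.9,0.4,0,0,0,0],[-0.95,0.4,0,0,0,0],[-0.95,0.4,0,0,0,0]]]' | head -2
python3 -m inch '[[[-0.18,0.08,0,0,0,0],[-0.36,0.16,0,0,0,0],[-0.45,0.2,0,0,0,0],[-0.45,0.2,0,0,0,0],[-0.45,0.2,0,0,0,0]]]' | tail -2
python3 - <<'E'
from h import *
need(614.6,-170.5,27)
E
```

```text
clock: 10.62
eef_pos: [489.8, 103.3, 207.4]
clock: 11.2
eef_pos: [571.4, -84.8, 207.6]
opening: 0.592
grasp_force: 42.5
11.6 at [ 611.6 -171.8  207.8] [-3.140e+00 -1.000e-03  1.577e+00] open 0.59 F 42.5 [-0.7  0.8 -2.1] 
 need [0.005 0.017 0.904] [-0.001 -0.     0.002]
```

```bash
python3 -m inch '[[[0.005,0.015,0.2,0,0,0],[0.005,0.015,0.4,0,0,0],[0.005,0.015,0.6,0,0,0],[0.005,0.015,0.75,0,0,0],[0.005,0.015,0.82,0,0,0],[0.005,0.015,0.86,0,0,0],[0.005,0.015,0.88,0,0,0],[0.005,0.015,0.88,0,0,0]]]' | head -2
python3 -m inch '[[[0,0,0.01,0,0,0],[0,0,0.02,0,0,0],[0,0,0.02,0,0,0]]]' | head -4
python3 -m inch '[[[0,0,0,0,0,0],[0,0,0,0,0,0],[0,0,0,0,0,0],[0,0,0,0,0,0],[0,0,0,0,0,0],[0,0,0,0,0,0]]]' 1 | tail -3
python3 -m inch '[[[0,0,-0.1,0,0,0],[0,0,-0.25,0,0,0],[0,0,-0.45,0,0,0],[0,0,-0.65,0,0,0],[0,0,-0.85,0,0,0],[0,0,-0.91,0,0,0],[0,0,-0.91,0,0,0]]]' | head -2
python3 - <<'E'
from h import *
need(442.5,73,22)
s=r.sense();im=r.grab_frame('top');cv2.imwrite('pics/t4.png',cv2.resize(im[90:270,80:400,::-1],None,fx=2,fy=2))
for b in blobs(im,'white',100,(297,130,330,175))[:2]:
    p,rad=cv2.minEnclosingCircle(b);print(p,rad,plane('top',p,80))
E
```

```text
clock: 12.28
eef_pos: [615.7, -171.5, 33.5]
clock: 12.53
eef_pos: [616.5, -172.6, 30.6]
tcp_rot: [3.139, 0.001, 1.577]
contact_force: [-0.4, 0.5, 2.0]
contact_force: [0.7, 0.3, 0.1]
opening: 1.0
grasp_force: 0.0
clock: 13.62
eef_pos: [617.5, -172.9, 215.6]
13.6 at [ 617.5 -172.9  215.6] [3.134e+00 2.000e-03 1.577e+00] open 1.0 F 0.0 [ 0.4  0.4 -0.3] 
 need [ 1.237 -0.874  0.959] [0.002 0.001 0.002]
(324.5, 156.0) 18.554075241088867 [ 589.33840127 -185.66102037   80.        ]
```

View pics/t4.png

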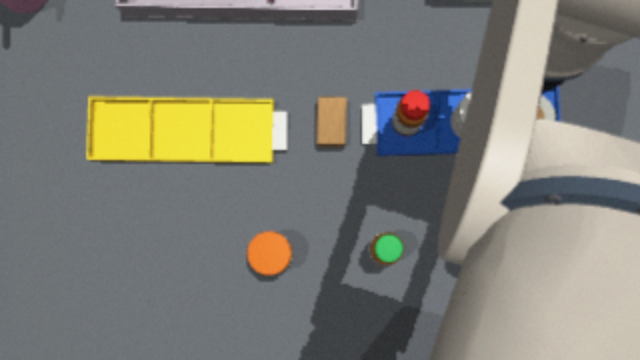

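The arm hides the white cup. The red bottle stands in the tag cell and the green bottle is untouched. I'll move to the orange cup and check blue from there.

```bash
python3 -m inch '[[[0.16,-0.12,0,0,0,0],[0.32,-0.24,0,0,0,0],[0.48,-0.36,0,0,0,0],[0.62,-0.48,0,0,0,0],[0.75,-0.58,0,0,0,0],[0.75,-0.6,0,0,0,0],[0.75,-0.6,0,0,0,0]]]' | head -2
python3 -m inch '[[[0.16,-0.1,0,0,0,0],[0.32,-0.2,0,0,0,0],[0.48,-0.28,0,0,0,0],[0.48,-0.28,0,0,0,0],[0.48,-0.28,0,0,0,0],[0.48,-0.28,0,0,0,0]]]' | head -2
python3 - <<'E'
from h import *
need(442.5,73,22)
im=r.grab_frame('top');cv2.imwrite('pics/t5.png',cv2.resize(im[90:270,80:400,::-1],None,fx=2,fy=2))
for b in blobs(im,'white',100,(293,125,335,175))[:2]:
    p,rad=cv2.minEnclosingCircle(b);print(p,rad,plane('top',p,80))
E
```

```text
clock: 14.25
eef_pos: [491.8, -21.9, 209.3]
clock: 14.75
eef_pos: [438.3, 72.2, 210.4]
14.8 at [438.3  72.2 210.4] [-3.141e+00  1.000e-03  1.578e+00] open 1.0 F 0.0 [-0.3 -0.4  0.8] 
 need [0.004 0.021 0.942] [-0.     0.     0.002]
(320.125, 144.625) 10.835516929626465 [ 616.2916589  -175.14662105   80.        ]
```

View pics/t5.png

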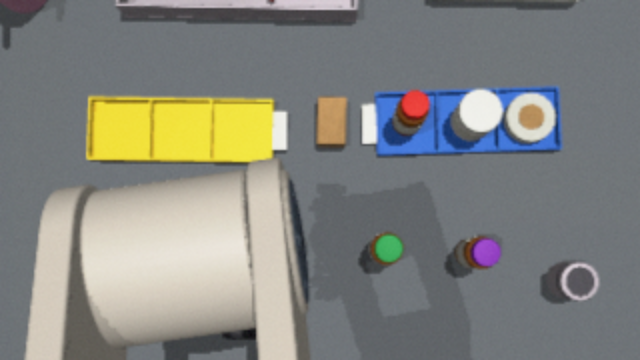

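The view shows the blue tray made up: red cap at crop (414,104), white lid at (477,115). The canister is at crop (579,281), which is px (369.5,230.5). Next is the orange cup.

```bash
python3 -m inch '[[[0.004,0.02,0.15,0,0,0],[0.004,0.02,0.3,0,0,0],[0.004,0.02,0.5,0,0,0],[0.004,0.02,0.7,0,0,0],[0.004,0.02,0.85,0,0,0],[0.004,0.02,0.93,0,0,0],[0.004,0.02,0.93,0,0,0],[0.004,0.02,0.93,0,0,0]]]' | head -2
python3 -m inch '[[[0,0,0,0,0,0],[0,0,0,0,0,0],[0,0,0,0,0,0],[0,0,0,0,0,0],[0,0,0,0,0,0],[0,0,0,0,0,0],[0,0,0,0,0,0],[0,0,0,0,0,0]]]' -1 40
python3 -m inch '[[[0,0,-0.15,0,0,0],[0,0,-0.3,0,0,0],[0,0,-0.5,0,0,0],[0,0,-0.6,0,0,0],[0,0,-0.6,0,0,0]]]'|tail -2
python3 - <<'E'
from h import *
need(597.5,117.3,28)
E
```

```text
clock: 15.47
eef_pos: [441.6, 72.5, 24.1]
clock: 16.13
eef_pos: [442.9, 73.6, 26.3]
tcp_rot: [3.138, -0.0, 1.578]
contact_force: [0.6, -0.8, 5.7]
opening: 0.591
grasp_force: 40.3
opening: 0.594
grasp_force: 42.3
16.6 at [444.7  74.1 150. ] [ 3.133e+00 -1.000e-03  1.577e+00] open 0.59 F 42.3 [ 1.4  0.4 -1.7] 
 need [0.21  0.76  0.617] [ 0.003 -0.     0.002]
```

```bash
python3 -m inch '[[[0.05,0.18,0,0,0,0],[0.1,0.36,0,0,0,0],[0.15,0.54,0,0,0,0],[0.2,0.7,0,0,0,0],[0.215,0.77,0,0,0,0],[0.215,0.77,0,0,0,0],[0.215,0.77,0,0,0,0]]]' | head -2
python3 - <<'E'
from h import *
need(597.5,117.3,29)
s=r.sense();im=r.grab_frame('wrist');cv2.imwrite('pics/w6.png',im[:,:,::-1])
E
```

```text
clock: 17.13
eef_pos: [594.7, 117.5, 144.0]
17.1 at [594.7 117.5 144. ] [-3.14   0.     1.577] open 0.59 F 42.3 [-0.4 -0.4 -0.6] 
 need [-0.001  0.015  0.575] [-0.     0.     0.002]
```

View pics/w6.png

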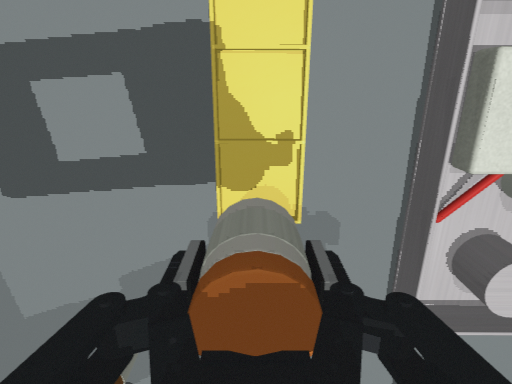

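The wrist view shows the yellow dividers at rows 47 and 140, with the tray edges at about columns 217 and 303.

```bash
python3 - <<'E'
from h import *
s=r.sense()
for p in((217,140),(304,140),(215,47),(308,47),(301,222),(219,222)): print(p,wplane(p,14,s).round())
E
python3 -m inch '[[[0,0.013,0.15,0,0,0],[0,0.013,0.3,0,0,0],[0,0.013,0.42,0,0,0],[0,0.013,0.5,0,0,0],[0,0.013,0.54,0,0,0],[0,0.013,0.56,0,0,0],[0,0.013,0.57,0,0,0],[0,0.013,0.57,0,0,0]]]'
```

```text
(217, 140) [560. 154.  14.]
(304, 140) [637. 155.  14.]
(215, 47) [561. 229.  14.]
(308, 47) [636. 229.  14.]
(301, 222) [638.  76.  14.]
(219, 222) [559.  75.  14.]
clock: 17.85
eef_pos: [598.0, 117.5, 31.5]
tcp_rot: [3.141, -0.0, 1.577]
contact_force: [0.1, -0.7, -0.7]
opening: 0.59
grasp_force: 42.3
```

```bash
python3 -m inch '[[[0,0,0.008,0,0,0],[0,0,0.008,0,0,0]]]' | sed -n 2,4p
python3 -m inch '[[[0,0,0,0,0,0],[0,0,0,0,0,0],[0,0,0,0,0,0],[0,0,0,0,0,0],[0,0,0,0,0,0],[0,0,0,0,0,0]]]' 1 | tail -3
python3 -m inch '[[[0,0,-0.1,0,0,0],[0,0,-0.25,0,0,0],[0,0,-0.45,0,0,0],[0,0,-0.65,0,0,0],[0,0,-0.85,0,0,0],[0,0,-0.92,0,0,0],[0,0,-0.92,0,0,0]]]' | head -2
python3 - <<'E'
from h import *
need(448.5,-173.5,52)
im=r.grab_frame('wrist')
s=r.sense()
for b in blobs(im,'orange',300)[:2]:
    p,rad=cv2.minEnclosingCircle(b);print(np.round(p),rad,wplane(p,80,s))
E
```

```text
eef_pos: [598.7, 117.6, 30.4]
tcp_rot: [3.14, -0.0, 1.577]
contact_force: [0.4, -0.1, 0.3]
contact_force: [-0.3, -0.2, 0.1]
opening: 1.004
grasp_force: 0.0
clock: 19.1
eef_pos: [600.4, 118.0, 218.3]
19.1 at [600.4 118.  218.3] [ 3.134e+00 -1.000e-03  1.577e+00] open 1.0 F 0.0 [ 0.7  1.  -0.7] 
 need [-1.454 -0.775  0.823] [ 0.002 -0.     0.002]
[252. 180.] 26.63953399658203 [597.26417246 116.65350367  80.        ]
```

```bash
python3 -m inch '[[[-0.18,-0.1,0,0,0,0],[-0.36,-0.2,0,0,0,0],[-0.54,-0.3,0,0,0,0],[-0.7,-0.4,0,0,0,0],[-0.8,-0.45,0,0,0,0],[-0.8,-0.45,0,0,0,0],[-0.8,-0.45,0,0,0,0]]]' | head -2
python3 -m inch '[[[-0.18,-0.1,0,0,0,0],[-0.36,-0.2,0,0,0,0],[-0.5,-0.32,0,0,0,0],[-0.5,-0.32,0,0,0,0],[-0.5,-0.32,0,0,0,0],[-0.5,-0.32,0,0,0,0]]]' | head -2
python3 - <<'E'
from h import *
s=r.sense();im=r.grab_frame('wrist')
for b in blobs(im,'purple',100)[:4]:
    p,rad=cv2.minEnclosingCircle(b);print(np.round(p),rad,wplane(p,118,s))
need(448.5,-173.5,52)
E
```

```text
clock: 19.73
eef_pos: [507.6, -43.9, 211.8]
clock: 20.23
eef_pos: [446.1, -142.8, 212.8]
[257. 228.] 20.26190185546875 [ 448.27824584 -173.66302327  118.        ]
20.3 at [ 446.3 -142.6  212.9] [-3.141e+00 -1.000e-03  1.578e+00] open 1.0 F 0.0 [-0.3 -0.2 -0.2] 
 need [-0.155  0.01   0.804] [-0.    -0.     0.002]
```

```bash
python3 -m inch '[[[-0.153,0.01,0.1,0,0,0],[-0.153,0.01,0.2,0,0,0],[-0.153,0.01,0.35,0,0,0],[-0.153,0.01,0.5,0,0,0],[-0.153,0.01,0.65,0,0,0],[-0.153,0.01,0.77,0,0,0],[-0.153,0.01,0.8,0,0,0],[-0.153,0.01,0.8,0,0,0]]]' | head -4
python3 -m inch '[[[0,0,0,0,0,0],[0,0,0,0,0,0],[0,0,0,0,0,0],[0,0,0,0,0,0],[0,0,0,0,0,0],[0,0,0,0,0,0],[0,0,0,0,0,0],[0,0,0,0,0,0]]]' -1 40
python3 -m inch '[[[0,0,-0.15,0,0,0],[0,0,-0.3,0,0,0],[0,0,-0.5,0,0,0],[0,0,-0.7,0,0,0],[0,0,-0.8,0,0,0],[0,0,-0.8,0,0,0]]]'|tail -2
python3 - <<'E'
from h import *
need(597.3,193.5,58)
E
```

```text
clock: 20.95
eef_pos: [447.2, -172.6, 51.6]
tcp_rot: [-3.138, -0.002, 1.579]
contact_force: [-0.1, 0.1, 0.9]
clock: 21.62
eef_pos: [448.5, -174.4, 54.6]
tcp_rot: [3.14, 0.001, 1.577]
contact_force: [-1.3, -0.2, 7.4]
opening: 0.436
grasp_force: 39.0
opening: 0.43
grasp_force: 40.9
22.1 at [ 450.4 -175.2  218.8] [3.133e+00 3.000e-03 1.577e+00] open 0.43 F 40.9 [ 1.6 -0.6 -1.9] 
 need [1.842 0.738 0.804] [0.003 0.001 0.002]
```

```bash
python3 -m inch '[[[0.18,0.07,0,0,0,0],[0.36,0.14,0,0,0,0],[0.54,0.22,0,0,0,0],[0.72,0.29,0,0,0,0],[0.9,0.37,0,0,0,0],[0.92,0.37,0,0,0,0],[0.92,0.37,0,0,0,0]]]' | head -2
python3 -m inch '[[[0.18,0.07,0,0,0,0],[0.36,0.14,0,0,0,0],[0.54,0.22,0,0,0,0],[0.72,0.29,0,0,0,0],[0.9,0.37,0,0,0,0],[0.92,0.37,0,0,0,0],[0.92,0.37,0,0,0,0],[0.92,0.37,0,0,0,0]]]' | head -2
python3 - <<'E'
from h import *
need(597.3,193.5,60)
E
```

```text
clock: 22.7
eef_pos: [520.4, 12.4, 212.5]
clock: 23.37
eef_pos: [592.6, 193.4, 212.4]
23.4 at [592.6 193.4 212.4] [-3.140e+00  1.000e-03  1.577e+00] open 0.44 F 40.9 [ 0.1 -0.5 -1.7] 
 need [0.001 0.025 0.762] [-0.001  0.     0.002]
```

```bash
python3 -m inch '[[[0,0.02,0.15,0,0,0],[0,0.02,0.3,0,0,0],[0,0.02,0.5,0,0,0],[0,0.02,0.65,0,0,0],[0,0.02,0.71,0,0,0],[0,0.02,0.74,0,0,0],[0,0.02,0.75,0,0,0],[0,0.02,0.75,0,0,0]]]' | head -4
python3 -m inch '[[[0,0,0.01,0,0,0],[0,0,0.018,0,0,0],[0,0,0.018,0,0,0]]]' | sed -n 2,4p
python3 -m inch '[[[0,0,0,0,0,0],[0,0,0,0,0,0],[0,0,0,0,0,0],[0,0,0,0,0,0],[0,0,0,0,0,0],[0,0,0,0,0,0]]]' 1 | tail -3
python3 -m inch '[[[0,0,-0.1,0,0,0],[0,0,-0.25,0,0,0],[0,0,-0.45,0,0,0],[0,0,-0.65,0,0,0],[0,0,-0.77,0,0,0],[0,0,-0.77,0,0,0],[0,0,-0.77,0,0,0]]]' | head -2
python3 - <<'E'
from h import *
im=r.grab_frame('wrist')
s=r.sense()
for b in blobs(im,'purple',300)[:2]:
    p,rad=cv2.minEnclosingCircle(b);print(np.round(p),rad,wplane(p,122,s))
need(415.5,-295,200)
E
```

```text
clock: 24.03
eef_pos: [598.3, 194.4, 64.5]
tcp_rot: [3.14, -0.0, 1.576]
contact_force: [0.7, 0.5, -1.7]
eef_pos: [598.0, 195.1, 60.7]
tcp_rot: [3.14, -0.0, 1.577]
contact_force: [-0.3, 1.0, -2.3]
contact_force: [0.1, -0.2, 0.2]
opening: 1.0
grasp_force: 0.0
clock: 25.37
eef_pos: [598.3, 195.2, 215.4]
[254. 197.] 18.686189651489258 [596.19366328 192.75235018 122.        ]
25.4 at [597.2 194.8 213.6] [ 3.141 -0.     1.577] open 1.0 F 0.0 [ 0.3 -0.8 -0.9] 
 need [-2.443 -0.924  0.068] [ 0.    -0.     0.002]
```

```bash
python3 -m inch '[[[-0.19,-0.07,0,0,0,0],[-0.38,-0.15,0,0,0,0],[-0.57,-0.22,0,0,0,0],[-0.76,-0.3,0,0,0,0],[-0.95,-0.37,0,0,0,0],[-1,-0.4,0,0,0,0],[-1,-0.4,0,0,0,0]]]' | head -2
python3 -m inch '[[[-0.19,-0.08,0,0,0,0],[-0.38,-0.16,0,0,0,0],[-0.57,-0.24,0,0,0,0],[-0.76,-0.32,0,0,0,0],[-0.95,-0.4,0,0,0,0],[-1,-0.4,0,0,0,0],[-1,-0.4,0,0,0,0]]]' | head -2
python3 -m inch '[[[-0.19,-0.08,0,0,0,0],[-0.25,-0.12,0,0,0,0],[-0.25,-0.12,0,0,0,0],[-0.25,-0.12,0,0,0,0]]]' | head -2
python3 - <<'E'
from h import *
s=r.sense();im=r.grab_frame('wrist');cv2.imwrite('pics/w7.png',im[:,:,::-1])
need(415.5,-295,20)
print([wplane(p,66,s).round(1) for p in((256,200),(256,240))])
E
```

```text
clock: 26.0
eef_pos: [516.1, -8.0, 211.9]
clock: 26.58
eef_pos: [439.8, -207.7, 212.8]
clock: 26.92
eef_pos: [416.8, -255.1, 213.0]
27.0 at [ 417.  -254.7  213.1] [-3.141e+00 -1.000e-03  1.577e+00] open 1.0 F 0.0 [-0.1  0.1  0.2] 
 need [-0.202 -0.008  0.965] [-0.    -0.     0.002]
[array([ 417.9, -280.4,   66. ]), array([ 418.2, -324.9,   66. ])]
```

View pics/w7.png

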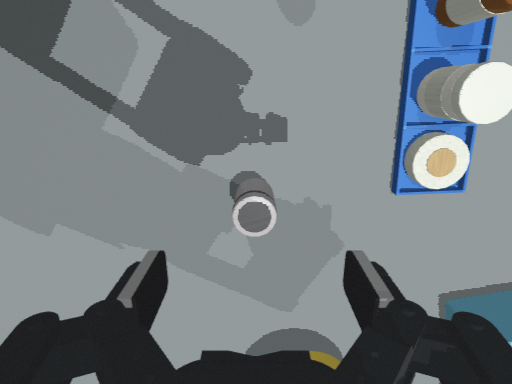

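The canister's top ring is at (254,216), which puts it at about (416.5,-298). The top camera gives (415.5,-296).

```bash
python3 -m inch '[[[-0.21,-0.003,0.12,0,0,0],[-0.21,-0.003,0.3,0,0,0],[-0.21,-0.003,0.5,0,0,0],[-0.21,-0.003,0.68,0,0,0],[-0.21,-0.003,0.82,0,0,0],[-0.21,-0.003,0.92,0,0,0],[-0.21,-0.003,0.95,0,0,0],[-0.21,-0.003,0.955,0,0,0]]]' | head -4
python3 -m inch '[[[0,0,0,0,0,0],[0,0,0,0,0,0],[0,0,0,0,0,0],[0,0,0,0,0,0],[0,0,0,0,0,0],[0,0,0,0,0,0],[0,0,0,0,0,0],[0,0,0,0,0,0]]]' -1 40
python3 -m inch '[[[0,0,-0.15,0,0,0],[0,0,-0.3,0,0,0],[0,0,-0.5,0,0,0],[0,0,-0.7,0,0,0],[0,0,-0.85,0,0,0],[0,0,-0.95,0,0,0],[0,0,-0.95,0,0,0]]]'|tail -2
python3 - <<'E'
from h import *
need(597.1,270.5,29)
E
```

```text
clock: 27.63
eef_pos: [415.9, -296.4, 21.3]
tcp_rot: [-3.139, -0.002, 1.578]
contact_force: [0.9, 0.2, 1.1]
clock: 28.3
eef_pos: [416.9, -298.7, 24.2]
tcp_rot: [3.139, 0.001, 1.577]
contact_force: [0.4, 3.0, 6.5]
opening: 0.533
grasp_force: 40.1
opening: 0.531
grasp_force: 41.8
28.9 at [ 418.  -299.9  218.2] [3.134 0.005 1.577] open 0.53 F 41.8 [ 0.9 -0.7 -2.1] 
 need [2.851 0.906 0.938] [0.002 0.002 0.002]
```

```bash
python3 -m inch '[[[0.19,0.06,0,0,0,0],[0.38,0.12,0,0,0,0],[0.57,0.18,0,0,0,0],[0.76,0.25,0,0,0,0],[0.95,0.31,0,0,0,0],[0.95,0.31,0,0,0,0],[0.95,0.31,0,0,0,0]]]' | head -2
python3 -m inch '[[[0.19,0.06,0,0,0,0],[0.38,0.12,0,0,0,0],[0.57,0.18,0,0,0,0],[0.76,0.25,0,0,0,0],[0.95,0.31,0,0,0,0],[0.95,0.31,0,0,0,0],[0.95,0.31,0,0,0,0]]]' | head -2
python3 -m inch '[[[0.19,0.06,0,0,0,0],[0.38,0.12,0,0,0,0],[0.57,0.18,0,0,0,0],[0.76,0.25,0,0,0,0],[0.94,0.31,0,0,0,0],[0.94,0.31,0,0,0,0],[0.94,0.31,0,0,0,0],[0.94,0.31,0,0,0,0]]]' | head -2
python3 - <<'E'
from h import *
need(597.1,270.5,29)
E
```

```text
clock: 29.47
eef_pos: [476.6, -105.8, 212.1]
clock: 30.05
eef_pos: [537.6, 83.1, 212.0]
clock: 30.72
eef_pos: [598.0, 268.7, 211.9]
30.7 at [598.  268.7 211.9] [-3.140e+00  1.000e-03  1.576e+00] open 0.53 F 41.9 [-0.4 -0.9 -1.7] 
 need [ 0.01  -0.003  0.915] [-0.     0.     0.002]
```

```bash
python3 -m inch '[[[0.01,-0.01,0.15,0,0,0],[0.01,-0.01,0.3,0,0,0],[0.01,-0.01,0.5,0,0,0],[0.01,-0.01,0.68,0,0,0],[0.01,-0.01,0.8,0,0,0],[0.01,-0.01,0.87,0,0,0],[0.01,-0.01,0.9,0,0,0],[0.01,-0.01,0.9,0,0,0]]]' | head -4
python3 -m inch '[[[0,0,0.01,0,0,0],[0,0,0.018,0,0,0],[0,0,0.018,0,0,0]]]' | sed -n 2,4p
python3 -m inch '[[[0,0,0,0,0,0],[0,0,0,0,0,0],[0,0,0,0,0,0],[0,0,0,0,0,0],[0,0,0,0,0,0],[0,0,0,0,0,0]]]' 1 | tail -3
python3 -m inch '[[[0,0,-0.1,0,0,0],[0,0,-0.25,0,0,0],[0,0,-0.45,0,0,0],[0,0,-0.65,0,0,0],[0,0,-0.85,0,0,0],[0,0,-0.92,0,0,0],[0,0,-0.92,0,0,0]]]' | head -2
python3 -m inch '[[[0.2,-0.1,0,0,0,0],[0.4,-0.3,0,0,0,0],[0.6,-0.5,0,0,0,0],[0.8,-0.7,0,0,0,0],[0.8,-0.8,0,0,0,0],[0.8,-0.8,0,0,0,0],[0.8,-0.8,0,0,0,0],[0.8,-0.8,0,0,0,0]]]'
python3 - <<'E'
from h import *
im=r.grab_frame('top');cv2.imwrite('pics/t8.png',cv2.resize(im[90:270,80:400,::-1],None,fx=2,fy=2))
E
```

```text
clock: 31.38
eef_pos: [596.0, 271.4, 32.1]
tcp_rot: [-3.14, 0.001, 1.576]
contact_force: [-0.0, -0.2, -1.7]
eef_pos: [597.2, 273.2, 30.5]
tcp_rot: [3.14, -0.001, 1.577]
contact_force: [-0.1, 0.3, -2.0]
contact_force: [-0.1, 0.8, -0.4]
opening: 1.003
grasp_force: 0.0
clock: 32.72
eef_pos: [598.7, 274.0, 218.4]
clock: 33.38
eef_pos: [434.0, 432.1, 212.0]
tcp_rot: [-3.141, 0.001, 1.58]
contact_force: [0.8, -0.6, 0.4]
opening: 1.001
grasp_force: 0.0
```

View pics/t8.png

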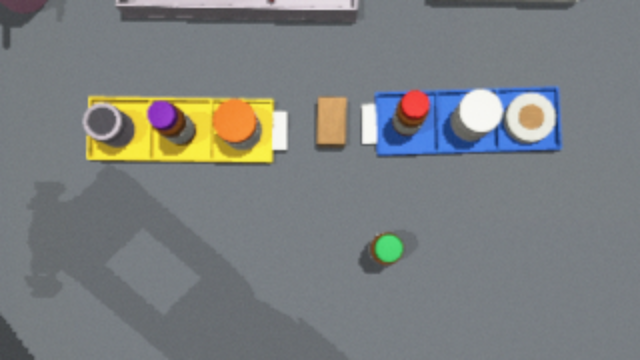

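All five things stand in their cells: canister at crop (103,124), purple cap (166,115), orange lid (235,122), red cap (414,104) and white lid (480,112). The green bottle is unmoved at (387,248). I'll do a final numeric check before handing in.

Run:
```python
from h import *
im=r.grab_frame('top')
Y=np.array([597.3,194.3]);B=np.array([614.6,-170.5]);yd=np.array([.003,-1]);bd=np.array([-.05,.9987])
ok=True
for n,px,z,c in(('can',(131.5,152),70,Y-77*yd),('purple',(163,147.5),122,Y),('orange',(197.5,151),80,Y+77*yd),('red',(287,142),122,B+77*bd),('white',(320,146.5),80,B)):
    d=plane('top',px,z)[:2]-c;print(n,d.round(1));ok&=abs(d).max()<14
s=r.sense();print(s['clock'],ok)
if ok: print(r.sign_off())
```

```text
can [-4.6  2.1]
purple [-2.1 -7.9]
orange [-1.6 -2.8]
red [2.  0.8]
white [-2.8 -4.4]
33.4833 True
the job is handed in; nothing more can be done
None
```

Both trays are made up and the job is handed in at about 33.5 s: the last camera check put all five things within 8 mm of their cell centres, with the green-capped bottle still in place; no verdict was returned.

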